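# Unlock the slide dryer and lift out its cassette

### The arm

A 6-joint arm with a two-finger parallel gripper is mounted at the origin on a cart in front of the work surface, level with it; the furniture and walls round the work are solid. World frame = base frame: x ahead of the robot, y to its left, z up, the work surface at z = 0. Lengths are in mm, angles in rad, forces in N, time in s.
With the tool pointing down it reaches from about 350 to 775 mm from the base axis. Payload 7.3 kg.
Tool frame: the origin (TCP) lies on the front face of the gripper's body, between the roots of the fingers; the fingertips stand 66 mm ahead of it and the grasp point (between the pads) lies 47 mm ahead of it (bot.tip_extent is the distance from the TCP to the fingertips, in mm); z points along the fingers, y is the line along which they close (so a half turn about z gives the same grasp; the last joint's range is limited). The gripper opens to 92 mm and grips with 3 to 60 N. Pads are 19 mm wide; open, the fingers measure 130 mm over their backs; the gripper's body (75 mm by 190 mm) begins 47 mm behind the grasp point.
Start: joints at [-1.317, 0.342, 1.524, -0, 1.275, -0.146], TCP at [204.37, -483.603, 292.241] pointing down, gripper open.
Joint ranges: [-2.53, 2.53], [-0.77, 2.02], [0.04, 2.7], [-1, 4.14], [0.28, 2.66], [-3.11, 3.11]. Speed limits (rad/s): [2.57, 2.57, 3.14, 3.14, 3.14, 3.14].

### API

Orientations are given as [roll, pitch, yaw] about the fixed x, y, z axes, in that order (R = Rz(yaw) Ry(pitch) Rx(roll)).
In Python, from plant import readout, viewer, order, bot gives the robot as it stands.
- The arm moves only by the shell command python3 -m creep 'ROWS'. ROWS is text: rows parted by semicolons, each of 7 numbers parted by spaces: the shift along the world's x, y, z in m, then the turn, a rotation vector about the world's x, y, z in rad, then the opening in per cent of the stroke, from 0 (shut) to 100 (fully open). A call has 1 to 8 rows; each row shifts and turns the commanded pose from where the row before left it; what a row does not reach is not made up. A row lasts 1/12 s, in which the tool goes at most 41.7 mm and 7.16 degrees, less where a joint would pass 70% of its speed; a pose out of reach is approached as far as the arm can. A call is refused whole if a number of a shift passes 0.0417 or a number of a turn 0.125, either way. A call with a gripper value outside its range is refused whole. The fingers move at their own pace and stop on an object; the grip force is fixed at half the most. Time passes only in rows, so rows that do not move let the fingers close. It gives the time, the measured TCP pose, the force, the opening and the grip force at its end, in the units of the state.
- readout.get_obs(): the state, without advancing time (a new reading comes with each control period).
- viewer.capture(name): name is "scene" or "side" or "wrist"; returns the picture (400x640x3 uint8, red, green, blue); there is no depth.
- viewer.camera_info(name): a dict with "fx", "fy", "cx", "cy" (pixels), "D" ([k1, k2, p1, p2, k3] as OpenCV has them; the pictures are not rectified), "origin" and "rotation" of the camera in the world. Camera axes: x right, y up, looking along -z (the intrinsics and any distortion apply to the point x, -y, -z); pixel columns grow to the right and rows downward; lengths in mm; the calibration is good to about 2 mm. A picture is of the moment at which its call begins: read the wrist's pose just before it. camera_info takes no time and is no camera call; for the wrist camera it gives the pose at the moment of the call.
- order.close_job(): hands the job in; it is judged then, once.
The state is a dict: "time": time; "joint_positions": joint angles; "dq": joint speeds; "tau": joint torques, N m; "tool_pos": TCP position; "tcp_rot": TCP orientation; "contact_force": force on the tool from outside, world axes, zero at the start; "moment": the same for the moment, N m; "grip_width": finger opening in mm; "finger_force": force on a finger pad.
Only numpy, scipy, OpenCV 4.12 (cv2) and the standard library are available. Lean on these libraries where they do the work, as an engineer would, in place of code of your own. Each camera call takes 0.05 s, during which the arm holds its last target. There are 200 camera calls.

### The job

The slides in the slide dryer are dry. On the dryer's front deck press the keys all the way down, one at a time: first the round key (stop), then the square key (vent), then the long bar key (release). Then squeeze the cassette's front and rear side catches fully together between the fingers, lift the cassette straight up until it is about 6 cm higher than it sat in the well, and finish there: the program ends while the gripper holds it still and upright over the dryer, catches squeezed and the other things on the bench left alone.

Things in the scene. Friction and masses are not known exactly. Their poses are not given: they have to be found in the camera images.
- dock: The slide dryer, a white unit fixed to the worktop, 165 mm (x) by 116 mm (y). Origin on the worktop, 85 mm behind its front edge; x points from front to rear, z up. The front deck, 91 mm high, bears three keys in a row at x = -55 mm, y = -36, 0 and +36 mm; which key is where varies. The rear block (x -12 to 80 mm) is 105 mm high and has the well with the cassette.
- well (a point): Centre of the well's floor, 35 mm behind the dryer's origin and 77 mm above the worktop: the seated cassette's origin lies here. The well's mouth is 53 mm (x) by 72 mm (y), its rim 28 mm above this point; the cassette has 1.5 mm play each way. Steel lips at the front and rear of the mouth hold the catches' noses down.
- cassette: White slide cassette, loose, 0.16 kg +-30 percent, 68 mm wide (y), 66 mm high, glass slides in it reaching 73 mm; origin at the centre of its underside, axes as the dryer's while seated. Its front (-x) and rear (+x) face each have a grey ribbed spring catch. Beside the catches the body is 45 mm thick. Only with both catches squeezed do their noses pass the lips of the well.
- cassette_grip (a point): Midway between the catches' finger pads, 58 mm above the cassette's underside, 30 mm above the well's rim: the point to close on from above, one finger before and one behind, closing along the cassette's x. Each pad is 28 mm wide (y), from 44 to 72 mm above the underside; the outer faces are 60 mm apart free, 47 mm squeezed fully.
- catch_front (a joint): Travel of the front catch (m): 0 = free, 0.0065 = squeezed fully in against its stop, towards the cassette's middle. Springs back: 2 N to start, about 4.5 N fully in. Its nose clears the lip from about 0.005.
- catch_rear (a joint): Travel of the rear catch, same values as the front one.
- key_round_top (a point): Round grey key, 22 mm across. Site: centre of its top face (flat). It stands 10 mm out of its 31 x 36 mm black bezel. Any of the three places in the row of keys.
- key_square_top (a point): Square grey key, 20 x 20 mm. Site: centre of its top face (flat). It stands 10 mm out of its 31 x 36 mm black bezel. Any of the three places in the row of keys.
- key_bar_top (a point): Long bar-shaped grey key, 30 mm along the dryer's x by 11 mm across. Site: centre of its top face (flat). It stands 10 mm out of its 31 x 36 mm black bezel. Any of the three places in the row of keys.
- key_round (a joint): Travel of the round key (m): 0 = up, grows to 0.006 = fully down; it springs back. Starts down at about 1.5 N, fully down takes 5 N; counts as pressed beyond 0.004.
- key_square (a joint): Travel of the square key (m): 0 = up, grows to 0.006 = fully down; it springs back. Starts down at about 1.5 N, fully down takes 5 N; counts as pressed beyond 0.004.
- key_bar (a joint): Travel of the bar key (m): 0 = up, grows to 0.006 = fully down; it springs back. Starts down at about 1.5 N, fully down takes 5 N; counts as pressed beyond 0.004.
- vial_a: Bystander behind the dryer: sample vial with black cap, 28 mm across, 62 mm high; origin at its foot.
- vial_b: Bystander behind the dryer: sample vial with black cap, 25 mm across, 54 mm high; origin at its foot.
- crucible: Bystander in front of the dryer: white porcelain crucible, 48 mm across, 38 mm high; origin at its foot.
- vial_c: Bystander in front of the dryer: small sample vial with ribbed cap, 20 mm across, 42 mm high; origin at its foot.
- petri: Bystander to the right, in front of the furnace: petri dish, 94 mm across, 16 mm high; origin at its underside's centre.
- loupe: Bystander between the two microscopes: black eyepiece loupe, 38 mm across, 32 mm high; origin at its foot.
- beaker: Bystander between the two microscopes: glass beaker, 53 mm across, 66 mm high; origin at its foot.
There are look-alikes about, which are no part of the job. Leave any brown look-alike of the cassette alone.

How it is judged:
By the outcome, as a careful person would: the job done as asked, in the order asked, and still so for the second after the job is handed in, while the arm keeps its last pose, push and grip.
It also fails if it takes over 54 s, if anything falls off the work surface, if the arm or the gripper's body presses on something with over 40 N, if the wrist force passes 120 N, or if a joint passes its speed limit or range.

## Working session

There is one attempt and no reset: what is moved stays moved. The work goes in short steps, Python scripts to look and compute and a shell command to move; the robot and the scene stay as the last step left them, time stands still between calls to the robot, and variables do not carry over. Pictures are saved under pics/ and viewed, at most 10 in all, crops included, and the job is handed in when it is done.

```bash
mkdir -p pics; ls
python3 - <<'E'
from plant import readout, viewer, order, bot
import cv2
o=readout.get_obs();print(o['time'],o['tool_pos'],o['tcp_rot'],o['grip_width'])
for n in("scene","side","wrist"):
    i=viewer.camera_info(n);print(n,i)
a=viewer.capture("scene");b=viewer.capture("side")
cv2.imwrite('pics/scene0.png',a[...,::-1]);cv2.imwrite('pics/side0.png',b[...,::-1])
E
```

```text
pics
0.0 [ 204.28171768 -483.29568017  291.54222463] [-3.14006651e+00 -1.97167918e-04  3.99805796e-01] 91.25605880644629
scene {'fx': 381.7731814871257, 'fy': 381.7731814871257, 'cx': 317.8454776206267, 'cy': 202.31663249097076, 'D': array([-0.0403946,  0.       ,  0.       ,  0.       ,  0.       ]), 'origin': array([-423.28669331, -286.25577925,  653.27296046]), 'rotation': array([ 1.04432117, -0.01460144, -1.32743263])}
side {'fx': 465.53455866925503, 'fy': 465.53455866925503, 'cx': 320.99606512998037, 'cy': 190.11339505012253, 'D': array([-0.08771773,  0.        ,  0.        ,  0.        ,  0.        ]), 'origin': array([ 153.2208633 ,  410.52583113, 1023.91235229]), 'rotation': array([ 0.56247121, -0.00730164, -2.55305761])}
wrist {'fx': 331.8399662519494, 'fy': 331.8399662519494, 'cx': 317.8279972558201, 'cy': 195.60817639571997, 'D': array([-0.04382946,  0.        ,  0.        ,  0.        ,  0.        ]), 'origin': array([ 268.42458389, -457.72840976,  383.15489202]), 'rotation': array([-2.58815107e-01,  4.86310159e-04, -1.17038019e+00])}
```

View pics/scene0.png

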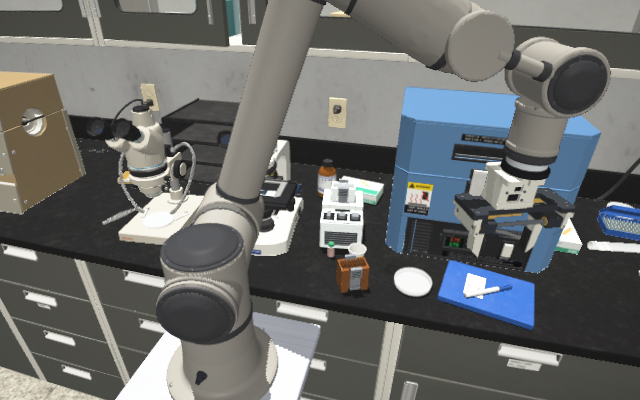

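View pics/side0.png

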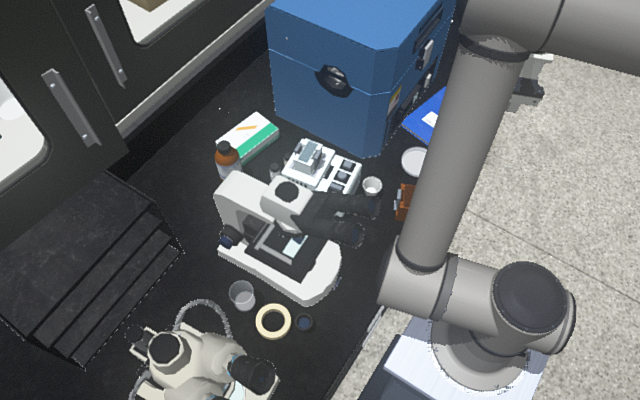

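The scene view shows the dryer at about (342,215), with three keys at about (330–355,216). In the side view the cassette is at about (311,152) and the keys are at about (338–353,165–188). The brown look-alike stands in front, at (352,273) in the scene view.

```bash
cat > h.py <<'E'
import numpy as np, cv2
from scipy.spatial.transform import Rotation as Ro
from plant import readout, viewer, order, bot
def K(i): return np.array([[i['fx'],0,i['cx']],[0,i['fy'],i['cy']],[0,0,1]])
def ray(i,uv):
    p=cv2.undistortPoints(np.array([[uv]],float),K(i),i['D'])[0,0]
    return i['origin'],Ro.from_euler('xyz',i['rotation']).apply([p[0],-p[1],-1])
def onz(i,uv,z):
    o,d=ray(i,uv); return o+d*(z-o[2])/d[2]
def proj(i,P):
    c=Ro.from_euler('xyz',i['rotation']).inv().apply(np.atleast_2d(P)-i['origin'])*[1,-1,-1]
    return cv2.projectPoints(c,np.zeros(3),np.zeros(3),K(i),i['D'])[0][:,0]
E
python3 - <<'E'
from h import *
i=viewer.camera_info("side")
for uv,z in [((311,150),150),((353,164),101),((346,175),101),((338,187),101)]: print(uv,onz(i,uv,z).round())
i=viewer.camera_info("scene")
for uv,z in [((330,217),101),((342,216),101),((355,217),101),((343,185),150)]: print(uv,onz(i,uv,z).round())
for n in("scene","side"):
    im=cv2.imread(f'pics/{n}0.png')
    c=im[165:265,295:395] if n=="scene" else im[125:225,265:385]
    cv2.imwrite(f'pics/{n}0c.png',cv2.resize(c,None,fx=5,fy=5,interpolation=2))
a=cv2.imread('pics/scene0c.png');b=cv2.imread('pics/side0c.png')
E
```

```text
(311, 150) [ 535. -131.  150.]
(353, 164) [ 448. -183.  101.]
(346, 175) [ 445. -146.  101.]
(338, 187) [ 442. -107.  101.]
(330, 217) [ 433. -116.  101.]
(342, 216) [ 447. -146.  101.]
(355, 217) [ 451. -181.  101.]
(343, 185) [ 533. -130.  150.]
```

View pics/side0c.png

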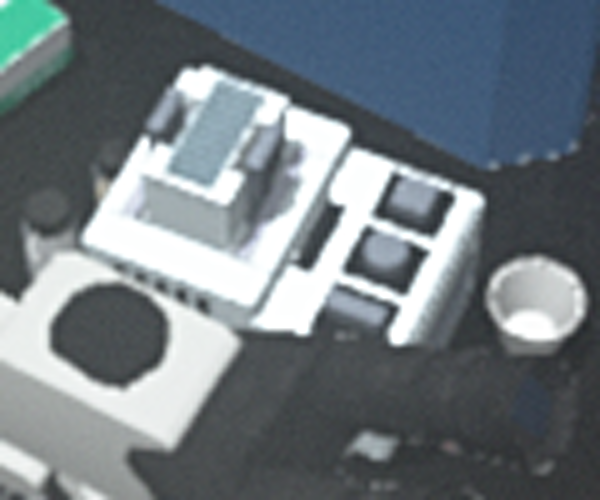

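Run:
```python
from h import *
A=viewer.camera_info("scene");B=viewer.camera_info("side")
for u,v in [((282,145),(285,190)),((290,190),(340,205)),((265,228),(362,238)),((300,200),(375,205))]:
    o1,d1=ray(A,u);o2,d2=ray(B,v)
    s=np.linalg.lstsq(np.c_[d1,-d2],o2-o1,rcond=None)[0]
    p,q=o1+s[0]*d1,o2+s[1]*d2
    print(u,v,((p+q)/2).round(),np.linalg.norm(p-q).round())
print('furnace foot',onz(A,(390,245),0).round(),onz(B,(375,155),0).round())
for z in (100,150,200,250):print(z,[onz(B,q,z).round()[:2] for q in ((285,180),(375,200),(365,240))])
```

```text
(282, 145) (285, 190) [478.  39. 267.] 21.0
(290, 190) (340, 205) [386. -20. 194.] 0.0
(265, 228) (362, 238) [309.   7. 136.] 33.0
(300, 200) (375, 205) [327. -60. 202.] 8.0
furnace foot [ 488. -284.    0.] [ 446. -308.    0.]
100 [array([558., -53.]), array([ 352., -125.]), array([318., -24.])]
150 [array([536., -28.]), array([341., -96.]), array([309.,  -0.])]
200 [array([514.,  -3.]), array([330., -67.]), array([301.,  23.])]
250 [array([492.,  22.]), array([320., -38.]), array([292.,  47.])]
```

Run:
```python
import cv2,numpy as np
im=cv2.imread('pics/scene0.png')[120:270,240:420]
cv2.imwrite('pics/scene0d.png',cv2.resize(im,None,fx=4,fy=4,interpolation=2))
```

```text
(no output)
```

View pics/scene0d.png

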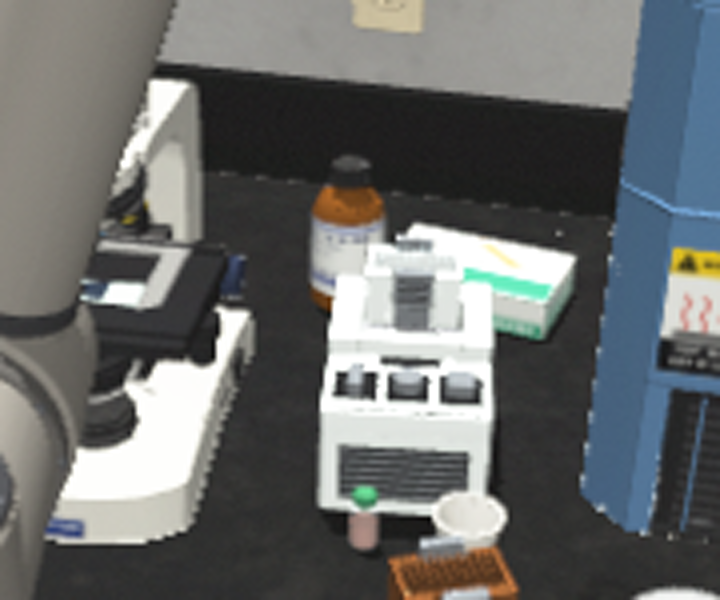

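Keys, from image left to right in the scene view: bar at (328,216), round at (342,216), square at (356,217). That puts the bar on the left (+y), the round key in the middle and the square key on the right. I'll approach with the closing axis along the dryer's x, camera on the right.

```bash
python3 -m creep '0.003 0.025 0.004 0 0 -0.075 0;0.003 0.025 0.004 0 0 -0.075 0;0.003 0.025 0.004 0 0 -0.075 0;0.003 0.025 0.004 0 0 -0.075 0;0.003 0.025 0.004 0 0 -0.075 0;0.003 0.025 0.004 0 0 -0.075 0;0.003 0.025 0.004 0 0 -0.075 0;0.003 0.025 0.004 0 0 -0.075 0'
python3 -m creep '0.012 0.01 0 0 0 -0.075 0;0.012 0.01 0 0 0 -0.075 0;0.012 0.01 0 0 0 -0.075 0;0.012 0.01 0 0 0 -0.075 0;0.012 0.01 0 0 0 -0.075 0;0.012 0.01 0 0 0 -0.075 0;0.012 0.01 0 0 0 -0.075 0;0.012 0.01 0 0 0 -0.075 0'
python3 -m creep '0.015 0.006 0 0 0 -0.075 0;0.015 0.006 0 0 0 -0.075 0;0.015 0.006 0 0 0 -0.075 0;0.015 0.006 0 0 0 -0.075 0;0.015 0.006 0 0 0 -0.075 0;0.015 0.006 0 0 0 -0.075 0;0.015 0.006 0 0 0 -0.075 0;0.015 0.006 0 0 0 -0.075 0'
python3 - <<'E'
from h import *
i=viewer.camera_info("wrist");print(i['origin'],i['rotation'])
a=viewer.capture("wrist");cv2.imwrite('pics/w1.png',a[...,::-1])
o=readout.get_obs();print(o['time'],o['tool_pos'],o['tcp_rot'],o['grip_width'],o['joint_positions'],o['contact_force'])
E
```

```text
time: 0.77
tool_pos: [228.2, -282.2, 324.1]
tcp_rot: [-3.141, 0.0, -0.204]
contact_force: [-0.3, 0.3, 0.0]
grip_width: 42.8
finger_force: 0.0
time: 1.43
tool_pos: [324.8, -202.9, 324.0]
tcp_rot: [3.141, 0.001, -0.804]
contact_force: [-0.0, -0.7, 0.4]
grip_width: 0.6
finger_force: 0.0
time: 2.1
tool_pos: [444.9, -155.1, 323.9]
tcp_rot: [3.141, 0.001, -1.404]
contact_force: [-0.3, 0.4, 0.3]
grip_width: 0.2
finger_force: 0.0
[ 457.15149476 -224.11442636  415.42666253] [-2.59262262e-01 -1.11155806e-05 -2.97399275e+00]
2.15 [ 446.91418739 -154.4900196   323.79610155] [-3.14055097e+00  7.95206694e-04 -1.40785376e+00] 0.3540531120988605 [-4.95788381e-01  2.20669198e-01  1.60428268e+00  1.30860158e-03
  1.31630401e+00  2.48253288e+00] [0.20011311 0.12083435 0.59957941]
```

View pics/w1.png

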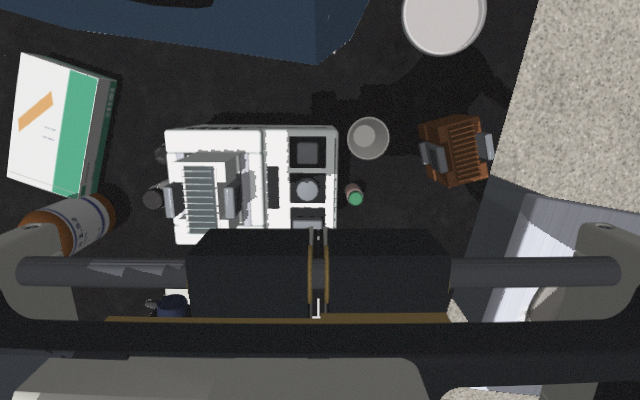

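The wrist view shows the square key at (306,151), the round key at (306,188), the bar at about (306,224) partly hidden by the fingers, and the cassette at about (200,188). The crucible and vial are in front of the dryer. I'll take a settled picture and fit the dryer's pose.

Run:
```python
from h import *
i=viewer.camera_info("wrist");a=viewer.capture("wrist")[...,::-1]
o=readout.get_obs();print(o['tool_pos'],o['tcp_rot'])
for uv,z in [((306,151),101),((306,188),101),((337,128),91),((337,228),91),((166,130),105)]:print(uv,onz(i,uv,z).round(1))
c=cv2.resize(a[115:250,140:350],None,fx=3.8,fy=3.8,interpolation=2)
# overlay model
k=onz(i,(306,188),101)[:2];s=onz(i,(306,151),101)[:2]
d=k-s;yaw=np.arctan2(d[1],d[0])-np.pi/2;print('yaw',yaw)
np.save('i.npy',i,allow_pickle=True);cv2.imwrite('pics/w2.png',a)
R=lambda p:np.r_[k+np.array([[np.cos(yaw),-np.sin(yaw)],[np.sin(yaw),np.cos(yaw)]])@(np.array(p[:2])-[-55,0]),p[2]]
pts=[(-55,-36,101),(-55,0,101),(-55,36,101),(-85,-58,91),(-85,58,91),(80,-58,105),(80,58,105),(-12,-58,105),(5,-11,149),(65,-11,149),(5,-14,149),(5,14,149)]
for P in pts:
    u=proj(i,R(P))[0];cv2.circle(c,tuple(int(t) for t in ((u-[140,115])*3.8+1.9)),3,(0,0,255),-1)
cv2.imwrite('pics/w2c.png',c)
```

```text
[ 445.57114736 -154.91360435  323.67270837] [ 3.14128835e+00  6.95808201e-04 -1.39981031e+00]
(306, 151) [ 463.8 -182.4  101. ]
(306, 188) [ 458.3 -146.8  101. ]
(337, 128) [ 438.  -207.9   91. ]
(337, 228) [ 419.9 -107.4   91. ]
(166, 130) [ 595.4 -181.4  105. ]
yaw 0.15469876093416612
```

View pics/w2c.png

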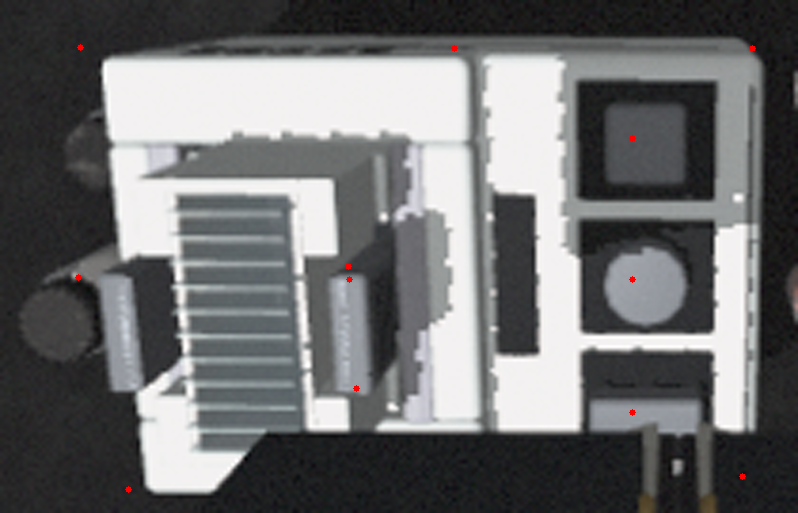

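The round key's centre is at crop (645,287) and the square key's at (645,144). The corners and catch pads are also clear. I'll fit the dryer pose to these.

```bash
cat > fit.py <<'E'
from h import *
from scipy.optimize import least_squares
def world(q,P):
    P=np.atleast_2d(np.array(P,float));c,s=np.cos(q[2]),np.sin(q[2])
    return np.c_[q[0]+c*P[:,0]-s*P[:,1],q[1]+s*P[:,0]+c*P[:,1],P[:,2]]
E
python3 - <<'E'
from fit import *
i=np.load('i.npy',allow_pickle=True).item()
C=[(645,287),(645,144),(105,60),(470,60),(148,490),(370,275),(370,390),(103,280),(113,390)]
P=[(-55,0,101),(-55,-36,101),(80,-58,105),(-12,-58,105),(80,58,105),(5,-14,149),(5,14,149),(65,-14,149),(65,14,149)]
uv=np.array(C)/3.8+[140,115]-.4
r=least_squares(lambda q:(proj(i,world(q,P))-uv).ravel(),[510,-138,.16],loss='soft_l1')
print(r.x,(proj(i,world(r.x,P))-uv).round(1).tolist())
np.save('q.npy',r.x)
o=readout.get_obs();print(o['tool_pos'])
print(world(r.x,[(-55,0,101),(-55,-36,101),(-55,36,101),(35,0,135),(-55,0,0)]).round(1),'tool yaw want',r.x[2]-np.pi/2)
E
```

```text
[ 5.07928094e+02 -1.37078467e+02  1.59817274e-01] [[1.2, -0.4], [1.2, 0.4], [-2.0, -0.7], [0.4, -0.9], [-0.5, 1.9], [-0.3, -0.1], [1.7, 1.8], [-1.5, -1.6], [-0.4, 1.3]]
[ 445.57114736 -154.91360435  323.67270837]
[[ 453.6 -145.8  101. ]
 [ 459.4 -181.4  101. ]
 [ 447.9 -110.3  101. ]
 [ 542.5 -131.5  135. ]
 [ 453.6 -145.8    0. ]] tool yaw want -1.410979052709494
```

```bash
python3 -m creep '0.004 0.004 -0.025 0 0 -0.006 0;0.004 0.005 -0.025 0 0 -0.005 0;0 0 -0.025 0 0 0 0;0 0 -0.025 0 0 0 0;0 0 -0.025 0 0 0 0;0 0 -0.022 0 0 0 0;0 0 0 0 0 0 0;0 0 0 0 0 0 0'
python3 -m creep '0 0 -0.002 0 0 0 0;0 0 -0.002 0 0 0 0;0 0 -0.002 0 0 0 0;0 0 -0.002 0 0 0 0;0 0 -0.002 0 0 0 0;0 0 0 0 0 0 0'
python3 -c "
from fit import *
i=viewer.camera_info('wrist');cv2.imwrite('pics/w3.png',viewer.capture('wrist')[...,::-1]);print(bot.tip_extent)"
```

```text
time: 2.87
tool_pos: [451.5, -146.6, 176.8]
tcp_rot: [3.139, 0.002, -1.41]
contact_force: [0.6, -0.8, 0.2]
grip_width: 0.5
finger_force: 0.0
time: 3.37
tool_pos: [452.6, -146.7, 167.4]
tcp_rot: [-3.141, -0.001, -1.411]
contact_force: [0.1, -0.1, 1.9]
grip_width: 0.3
finger_force: 1.0
65.5
```

View pics/w3.png

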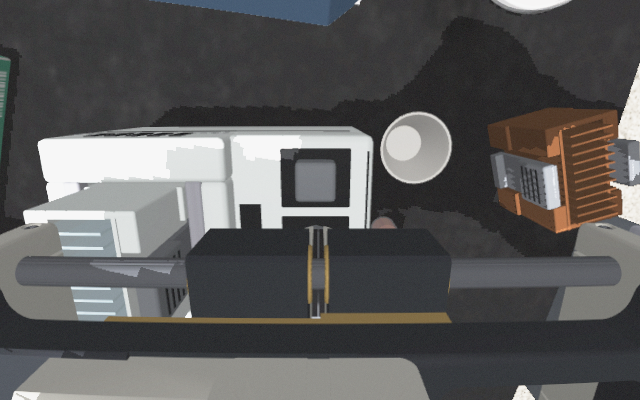

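The fingers are touching the round key, lined up in x. The square key shows at (315,180), in line with the finger gap. Force is 1.9 N, so I'll press on.

```bash
python3 -m creep '0 0 -0.002 0 0 0 0;0 0 -0.002 0 0 0 0;0 0 -0.002 0 0 0 0;0 0 -0.0015 0 0 0 0;0 0 0 0 0 0 0;0 0 0 0 0 0 0'
```

```text
time: 3.92
tool_pos: [452.7, -146.8, 162.3]
tcp_rot: [-3.14, -0.002, -1.411]
contact_force: [-6.3, 3.1, 28.4]
grip_width: 0.5
finger_force: 14.2
```

```bash
python3 -c "
from h import *
o=readout.get_obs();print(o['tool_pos'],o['contact_force'],o['moment'],o['finger_force'])"
python3 -m creep '0 0 0.001 0 0 0 0;0 0 0 0 0 0 0'
```

```text
[ 452.67245197 -146.76312136  162.25215761] [-6.25671793  3.05011992 28.44422339] [ 0.66940681  1.23719109 -0.00459334] 14.171040575020015
time: 4.08
tool_pos: [452.7, -146.7, 162.5]
tcp_rot: [-3.14, -0.001, -1.411]
contact_force: [-5.0, 0.9, 20.3]
grip_width: 0.5
finger_force: 10.1
```

Round key is at its stop: the force rose steeply and is centred on the fingers. Next is the square key.

```bash
python3 -m creep '0 0 0.008 0 0 0 0;0 0 0.009 0 0 0 0;0.003 -0.018 0 0 0 0 0;0.003 -0.018 0 0 0 0 0;0 0 0 0 0 0 0;0 0 -0.006 0 0 0 0;0 0 -0.003 0 0 0 0;0 0 0 0 0 0 0'
python3 -m creep '0 0 -0.002 0 0 0 0;0 0 -0.002 0 0 0 0;0 0 -0.002 0 0 0 0;0 0 -0.001 0 0 0 0;0 0 0 0 0 0 0;0 0 0 0 0 0 0'
```

```text
time: 4.75
tool_pos: [457.8, -181.8, 167.8]
tcp_rot: [3.14, 0.001, -1.411]
contact_force: [-1.0, 0.4, 1.7]
grip_width: 0.6
finger_force: 0.9
time: 5.25
tool_pos: [458.0, -181.9, 162.6]
tcp_rot: [3.141, 0.001, -1.411]
contact_force: [-5.2, 2.5, 13.3]
grip_width: 0.3
finger_force: 6.5
```

```bash
python3 -m creep '0 0 -0.001 0 0 0 0;0 0 0 0 0 0 0'
python3 -m creep '0 0 0.009 0 0 0 0;0 0 0.011 0 0 0 0;0 0 0 0 0 0 0'
python3 - <<'E'
from h import *
A=viewer.camera_info("scene")
for z in(100,150,200):print(z,onz(A,(300,189),z).round(),onz(A,(296,183),z).round())
cv2.imwrite('pics/side1.png',cv2.resize(viewer.capture('side')[90:290,210:450,::-1],None,fx=3,fy=3,interpolation=2))
E
```

```text
time: 5.42
tool_pos: [458.0, -181.9, 162.4]
tcp_rot: [3.141, 0.0, -1.411]
contact_force: [-6.9, 4.1, 19.5]
grip_width: 0.4
finger_force: 10.2
time: 5.67
tool_pos: [459.3, -182.8, 182.3]
tcp_rot: [-3.139, -0.002, -1.411]
contact_force: [-0.1, -0.3, 0.1]
grip_width: 0.3
finger_force: 0.0
100 [567.   8. 100.] [602.  31. 100.]
150 [477. -19. 150.] [509.   2. 150.]
200 [388. -45. 200.] [417. -26. 200.]
```

View pics/side1.png

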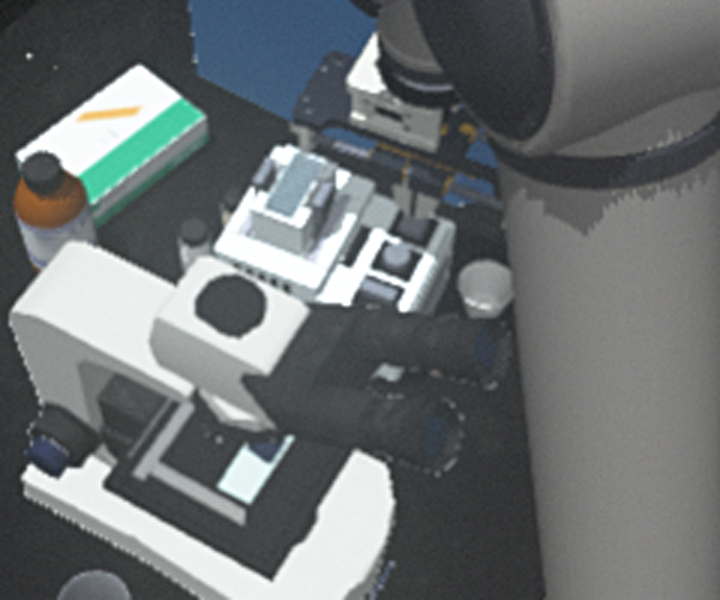

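In the side view the dryer deck is clear, and the gripper stands over the square key. The microscope stays left of about y = -40, while the body reaches only y = -73 at the bar key. Next is the bar.

```bash
python3 -m creep '-0.003 0.018 0 0 0 0 0;-0.003 0.018 0 0 0 0 0;-0.003 0.018 0 0 0 0 0;-0.0025 0.017 0 0 0 0 0;0 0 -0.006 0 0 0 0;0 0 -0.006 0 0 0 0;0 0 0 0 0 0 0'
python3 -m creep '0 0 -0.003 0 0 0 0;0 0 -0.002 0 0 0 0;0 0 -0.002 0 0 0 0;0 0 -0.002 0 0 0 0;0 0 0 0 0 0 0;0 0 0 0 0 0 0'
```

```text
time: 6.3
tool_pos: [446.7, -111.7, 167.3]
tcp_rot: [3.14, 0.001, -1.411]
contact_force: [-0.6, 1.3, 2.2]
grip_width: 0.1
finger_force: 1.1
time: 6.8
tool_pos: [447.0, -112.1, 162.1]
tcp_rot: [-3.14, -0.001, -1.412]
contact_force: [-8.6, 4.1, 28.8]
grip_width: 0.7
finger_force: 14.5
```

```bash
python3 -m creep '0 0 0.01 0 0 0 0;0 0 0.025 0 0 0 0;0 0 0.025 0 0 0 0;0 0 0.025 0 0 0 50;0.024 -0.005 0 0 0 0 100;0.024 -0.005 0 0 0 0 100;0.024 -0.005 0 0 0 0 100;0.0235 -0.0045 0 0 0 0 100'
python3 -m creep '0 0 0 0 0 0 100;0 0 0 0 0 0 100;0 0 0 0 0 0 100'
python3 - <<'E'
from fit import *
A=viewer.camera_info("scene");B=viewer.camera_info("side")
o1,d1=ray(A,(327,160));o2,d2=ray(B,(228,146))
s=np.linalg.lstsq(np.c_[d1,-d2],o2-o1,rcond=None)[0];print('bottle top',(o1+s[0]*d1+o2+s[1]*d2)/2)
i=viewer.camera_info("wrist");a=viewer.capture("wrist")[...,::-1].copy();np.save('i.npy',i,allow_pickle=True)
cv2.imwrite('pics/w4raw.png',a)
print(readout.get_obs()['tool_pos'],readout.get_obs()['tcp_rot'])
q=np.load('q.npy')
for P in [(5,-14,149),(5,14,149),(65,-14,149),(65,14,149),(80,-58,105),(-12,-58,105),(35,0,150)]:
    cv2.circle(a,tuple(int(round(t)) for t in proj(i,world(q,P))[0]),2,(0,0,255),-1)
cv2.imwrite('pics/w4.png',a)
E
```

```text
time: 7.47
tool_pos: [543.5, -132.1, 244.7]
tcp_rot: [-3.141, -0.001, -1.412]
contact_force: [-0.5, -0.8, 0.5]
grip_width: 29.0
finger_force: 0.0
time: 7.72
tool_pos: [541.7, -131.3, 244.0]
tcp_rot: [3.14, 0.001, -1.412]
contact_force: [-0.2, 0.1, 0.5]
grip_width: 49.2
finger_force: 0.0
bottle top [715.2265042  -40.26699948 137.25093118]
[ 541.5034859  -131.1780866   244.32710871] [ 3.14026181e+00  5.29300611e-04 -1.41159397e+00]
```

View pics/w4.png

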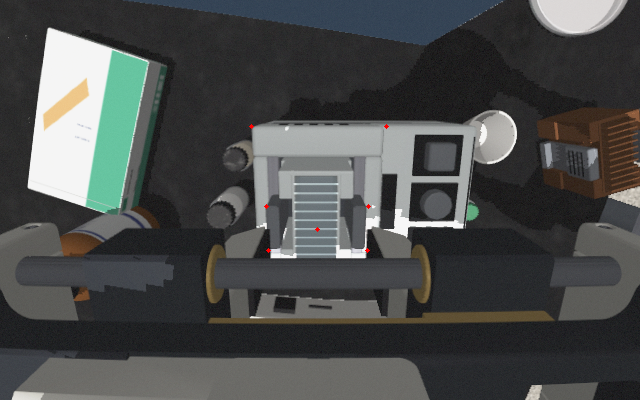

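The red model points sit on the catch pads' outer edges (x about 267 and 367), so alignment is within 1 mm. I'll open fully, then descend.

```bash
python3 -m creep '0 0 0 0 0 0 100;0 0 0 0 0 0 100;0 0 0 0 0 0 100;0 0 0 0 0 0 100;0 0 0 0 0 0 100;0 0 0 0 0 0 100;0 0 0 0 0 0 100'
python3 -m creep '0 0 -0.015 0 0 0 100;0 0 -0.015 0 0 0 100;0 0 -0.015 0 0 0 100;0 0 -0.010 0 0 0 100;0 0 -0.007 0 0 0 100;0 0 0 0 0 0 100;0 0 0 0 0 0 100'
```

```text
time: 8.35
tool_pos: [542.4, -131.1, 244.8]
tcp_rot: [3.142, -0.0, -1.411]
contact_force: [-0.5, 0.2, -0.2]
grip_width: 91.6
finger_force: 0.0
time: 8.93
tool_pos: [542.5, -131.2, 182.8]
tcp_rot: [3.141, 0.0, -1.411]
contact_force: [-0.0, 0.6, -0.2]
grip_width: 91.7
finger_force: 0.0
```

```bash
for k in 1 2; do python3 -m creep '0 0 0 0 0 0 30;0 0 0 0 0 0 30;0 0 0 0 0 0 30;0 0 0 0 0 0 30;0 0 0 0 0 0 30;0 0 0 0 0 0 30;0 0 0 0 0 0 30;0 0 0 0 0 0 30'; done
```

```text
time: 9.6
tool_pos: [542.6, -131.2, 183.6]
tcp_rot: [-3.141, -0.001, -1.411]
contact_force: [-3.5, 1.4, 7.4]
grip_width: 43.8
finger_force: 30.1
time: 10.27
tool_pos: [542.5, -131.2, 183.6]
tcp_rot: [-3.141, -0.001, -1.411]
contact_force: [-1.5, 1.0, 6.5]
grip_width: 44.1
finger_force: 30.0
```

```bash
python3 -m creep '0 0 0.002 0 0 0 30;0 0 0.002 0 0 0 30;0 0 0.003 0 0 0 30;0 0 0.003 0 0 0 30;0 0 0 0 0 0 30;0 0 0 0 0 0 30'
python3 -c "
from h import *
cv2.imwrite('pics/w5.png',viewer.capture('wrist')[...,::-1])"
```

```text
time: 10.77
tool_pos: [542.4, -131.1, 192.8]
tcp_rot: [-3.141, -0.0, -1.411]
contact_force: [0.7, 0.0, -1.8]
grip_width: 43.7
finger_force: 30.0
```

View pics/w5.png

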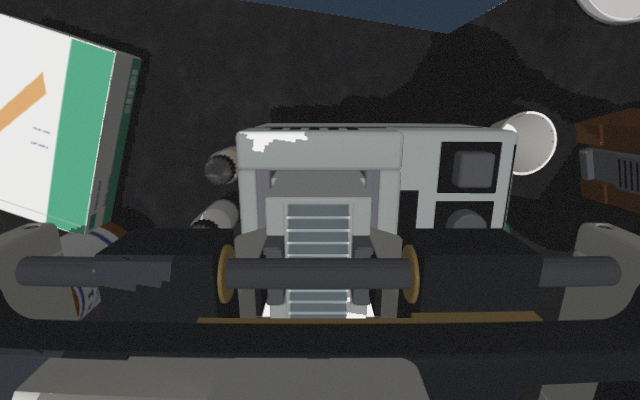

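The force is −1.8 N, which is the cassette's weight. It is free of the lips, with the catches held. I'll lift on to a total of 60 mm.

```bash
python3 -m creep '0 0 0.005 0 0 0 30;0 0 0.009 0 0 0 30;0 0 0.009 0 0 0 30;0 0 0.009 0 0 0 30;0 0 0.009 0 0 0 30;0 0 0.006 0 0 0 30;0 0 0.004 0 0 0 30;0 0 0 0 0 0 30'
python3 -m creep '0 0 0 0 0 0 30;0 0 0 0 0 0 30;0 0 0 0 0 0 30;0 0 0 0 0 0 30;0 0 0 0 0 0 30;0 0 0 0 0 0 30'
python3 -c "
from fit import *
a=viewer.capture('wrist')[...,::-1];b=viewer.capture('side')[...,::-1]
B=viewer.camera_info('side');q=np.load('q.npy');b=b.copy()
for P in [(35,0,210),(5,14,209),(65,14,209),(5,14,181)]: cv2.circle(b,tuple(int(round(t)) for t in proj(B,world(q,P))[0]),0,(0,0,255),-1)
c=np.hstack([cv2.resize(a,(400,250)),cv2.resize(b[100:200,250:410],(400,250),interpolation=2)])
cv2.imwrite('pics/f.png',c)"
```

```text
time: 11.48
tool_pos: [542.7, -131.2, 245.0]
tcp_rot: [-3.14, -0.001, -1.411]
contact_force: [-0.4, 0.3, -1.6]
grip_width: 43.9
finger_force: 30.0
time: 11.98
tool_pos: [542.3, -131.1, 243.5]
tcp_rot: [3.141, 0.0, -1.411]
contact_force: [0.2, -1.5, -1.3]
grip_width: 43.7
finger_force: 30.0
```

View pics/f.png

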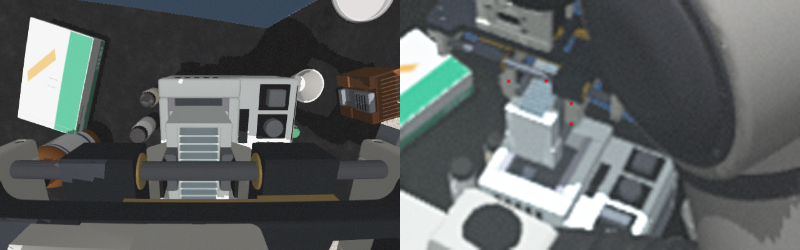

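The cassette is held upright above the empty well, and the bystanders are untouched. I'm handing it in.

```bash
python3 -c "
from plant import order
print(order.close_job())"
```

```text
the job is handed in; nothing more can be done
None
```

I pressed the round, square and bar keys down to their stops in that order, then squeezed the catches and lifted the cassette about 60 mm; it was held still and upright over the dryer when I handed the job in at about 12 s.

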